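# Load the sample rack, tall at the back first

### The arm

A 6-joint arm with a two-finger parallel gripper is mounted at the origin on a cart in front of the work surface, level with it; the furniture and walls round the work are solid. World frame = base frame: x ahead of the robot, y to its left, z up, the work surface at z = 0. Lengths are in mm, angles in rad, forces in N, time in s.
With the tool pointing down it reaches from about 300 to 775 mm from the base axis. Payload 14.6 kg.
Tool frame: the origin (TCP) lies midway between the tips of the shut fingers; the grasp point (between the pads) lies behind it (manip.grip_depth is the z of the grasp point in the tool frame, in mm); z points along the fingers, y is the line along which they close (so a half turn about z gives the same grasp; the last joint's range is limited). The gripper opens to 94 mm and grips with 3 to 60 N. Pads are 16 mm wide; open, the fingers measure 119 mm over their backs; the gripper's body (75 mm by 177 mm) begins 78 mm behind the grasp point.
Start: joints at [1.114, 0.3, 1.521, -0, 1.321, -0.067], TCP at [208.998, 508.733, 205.446] pointing down, gripper open.
Joint ranges: [-3.03, 3.03], [-0.79, 2.21], [0.23, 2.52], [-1.04, 4.18], [0, 3.07], [-2.55, 2.55]. Speed limits (rad/s): [2.22, 2.22, 2.57, 3.14, 3.14, 3.14].

### API

Orientations are given as [roll, pitch, yaw] about the fixed x, y, z axes, in that order (R = Rz(yaw) Ry(pitch) Rx(roll)).
In Python, from cell import manip, optics, telemetry gives the robot as it stands (manip), with the cameras (optics) and the readings (telemetry).
- The arm moves only by the tool nudge_tcp, called after "Request:" as name(argument=value, ...) on one line, values as JSON. Schema: {"type":"object","properties":{"motion":{"type":"object","properties":{"offsets":{"type":"array","items":{"type":"array","items":{"type":"number"},"minItems":6,"maxItems":6},"minItems":1,"maxItems":5}},"additionalProperties":false,"required":["offsets"]},"finger_gap":{"type":"number"},"force":{"type":"number"},"only":{"type":"string"},"quiet":{"type":"boolean"},"lines":{"type":"string"}},"required":["motion"],"additionalProperties":false}. motion is an object whose key "offsets" holds a list of rows, 1 to 5 of them, each of 6 numbers: dx, dy, dz in a scale on which 1.0 is 400 mm, then a rotation vector rx, ry, rz in normalised numbers (1 is 45 degrees); each row is the pose to reach, as a shift and turn from the pose commanded when the call began, along the tool's axes at that moment; what a row does not reach only later rows make up. A row lasts 1/10 s, in which the tool goes at most 50 mm and 0.15 rad, less where a joint would pass 70% of its speed; a pose out of reach is approached as far as the arm can. finger_gap is the finger opening in mm, set as the call begins (left out keeps the last). The fingers move at their own pace and stop on an object; force is the grip in N (left out, the last holds). Time passes only in rows, so rows that do not move let the fingers close. The tool returns the time, the measured TCP pose, the force, the opening and the grip force at its end. only (a regular expression) keeps the lines of the reply that match it, lines (a string "A,B") keeps lines A to B, and quiet returns only ok. Input that does not fit is refused with a message, and nothing moves.
- telemetry.read_state(): the state, without advancing time (a new reading comes with each control period).
- optics.camera(name): name is "side" or "top"; returns (picture, depth): 480x640x3 uint8, red, green, blue; 480x640 float32, mm along the optical axis (not along the pixel's ray), 0 where there is no reading.
- optics.camera_info(name): a dict with "K" (3x3 intrinsics, pixels), "dist" ([k1, k2, p1, p2, k3] as OpenCV has them; the pictures are not rectified), "rvec" (rotation vector, rad) and "tvec" (3), from world to camera coordinates, as OpenCV has them. Camera axes: x right, y down, z forward; pixel columns grow to the right and rows downward; lengths in mm; the calibration is good to about 2 mm. A picture is of the moment at which its call begins. camera_info takes no time and is no camera call.
- manip.sign_off(): hands the job in; it is judged then, once.
The state is a dict: "clock": time; "joints": joint angles; "qd": joint speeds; "effort": joint torques, N m; "eef_pos": TCP position; "eef_rot": TCP orientation; "wrist_force": force on the tool from outside, world axes, zero at the start; "moment": the same for the moment, N m; "finger_gap": finger opening in mm; "finger_force": force on a finger pad.
Only numpy, scipy, OpenCV 4.12 (cv2) and the standard library are available. Lean on these libraries where they do the work, as an engineer would, in place of code of your own. Each camera call takes 0.05 s, during which the arm holds its last target. There are 200 camera calls.

### The job

Load the blue two-pocket sample rack, tall item first: stand the amber dropper bottle from the tabletop in the small back pocket and let go. Then stand the loose white-lidded honey jar from the front of the table (not those by the scale or on the ledge) in the larger front pocket without bumping the bottle. Set both down upright on the pocket floors; do not drop them or knock the bottle over.

Things in the scene. Friction and masses are not known exactly. Their poses are not given: they have to be found in the camera images.
- dropper_bottle: Loose amber dropper bottle with black teat, upright on the tabletop (not the one on the ledge). 102 mm high, about 0.07 kg: round body 33 mm in diameter up to 62 mm, cap 24 mm in diameter to 77 mm, then a teat 13 mm in diameter to the top. Origin: centre of the underside, z up. Grasp the body, 35 to 60 mm above the underside.
- white_lid_jar: Loose short round honey jar with white lid, upright on the tabletop, about 0.16 kg. 55 mm in diameter, 67 mm high (body to 48 mm, then lid, 52 mm wide). Origin: centre of the underside, z up. Grasp it 35 to 55 mm above the underside. Gold-lidded jars, 62 mm wide and 81 mm high, are bystanders.
- back_pocket (a point): Centre of the floor of the rack's back pocket, for the bottle. Pocket 57 x 57 mm, open above; floor 4 mm above the table, walls 20 mm above the floor. x points from front to back pocket (away from the robot), z up. The rack is fixed to the table, 160 mm (x) by 85 mm (y), 24 mm high, turned up to 0.3 rad.
- front_pocket (a point): Centre of the floor of the front pocket of the same rack, nearer the robot, for the jar. Pocket 77 x 77 mm, open above; floor 4 mm above the table, walls 20 mm above the floor. Axes as the back pocket's, whose centre is 85 mm away along +x; an 18 mm wide land, as high as the walls, parts them.

How it is judged (in metres and radians):
On the way, in this order (a step that is already met when the one before it is completed fails the run):
1. the dropper bottle stands upright in the back pocket, released, before the jar is in the front pocket (horizontal distance between dropper_bottle and back_pocket below 0.018 m and z of dropper_bottle in the frame of back_pocket below 0.006 m and angle between dropper_bottle's own z axis and vertical below 0.17 rad and contact force between the fingers and dropper_bottle below 0.1 N), for 0.2 s.
2. the white-lidded jar stands upright in the front pocket, released (horizontal distance between white_lid_jar and front_pocket below 0.018 m and z of white_lid_jar in the frame of front_pocket below 0.006 m and angle between white_lid_jar's own z axis and vertical below 0.17 rad and contact force between the fingers and white_lid_jar below 0.1 N), for 0.2 s.
At the end, for the whole second after the job is handed in: The dropper bottle stands in the back pocket and the white-lidded jar in the front pocket, each with its underside within 18 mm of the pocket's centre (anywhere it fits inside the walls) and at most 6 mm above the pocket floor, within 10 degrees of upright, at rest (horizontal distance between dropper_bottle and back_pocket below 0.018 m and z of dropper_bottle in the frame of back_pocket below 0.006 m and angle between each of dropper_bottle, white_lid_jar's own z axis and vertical below 0.17 rad and linear speed of each of dropper_bottle, white_lid_jar below 0.02 m/s and horizontal distance between white_lid_jar and front_pocket below 0.018 m and z of white_lid_jar in the frame of front_pocket below 0.006 m); the robot touches nothing.
It fails at once if the dropper bottle is knocked over (tilted more than 35 degrees) (angle between dropper_bottle's own z axis and vertical above 0.6 rad).
It fails at once if the jar bumps the dropper bottle (more than 1 N) (contact force between white_lid_jar and dropper_bottle above 1 N).
It fails at once if the dropper bottle is dropped (falls free at more than 0.7 m/s, some 25 mm) (contact force between anything else and dropper_bottle below 0.02 N and linear speed of dropper_bottle above 0.7 m/s).
It fails at once if the jar is dropped (falls free at more than 0.7 m/s, some 25 mm) (contact force between anything else and white_lid_jar below 0.02 N and linear speed of white_lid_jar above 0.7 m/s).
It also fails if it takes over 64 s, if anything falls off the work surface, if the arm or the gripper's body presses on something with over 40 N, if the wrist force passes 120 N, or if a joint passes its speed limit or range.

## Working session

There is one attempt and no reset: what is moved stays moved. The work goes in short steps, Python scripts to look and compute and a tool call to move; the robot and the scene stay as the last step left them, time stands still between calls to the robot, and variables do not carry over. Pictures are saved under pics/ and viewed, at most 10 in all, crops included, and the job is handed in when it is done.

```bash
ls; mkdir -p pics
```

Create h.py:
```python
import numpy as np,cv2
from cell import manip, optics, telemetry
def load(n):
    d=np.load(f'/tmp/{n}.npz');return d['im'],d['dep']
def snap(n,tag):
    im,dep=optics.camera(n);np.savez(f'/tmp/{n}.npz',im=im,dep=dep)
    cv2.imwrite(f'pics/{tag}.png',im[:,:,::-1]);return im,dep
def cam(n):
    c=optics.camera_info(n);R=cv2.Rodrigues(np.array(c['rvec'],float))[0];t=np.array(c['tvec'],float).ravel()
    return np.array(c['K'],float),np.array(c['dist'],float),R,t
def rays(n,px):
    K,d,R,t=cam(n);p=cv2.undistortPoints(np.array(px,float).reshape(-1,1,2),K,d).reshape(-1,2)
    v=np.c_[p,np.ones(len(p))]
    return -R.T@t,v@R
def plane(n,px,z):
    o,v=rays(n,px);return o+v*((z-o[2])/v[:,2])[:,None]
def pts(n,px,dep):
    K,d,R,t=cam(n);px=np.array(px).reshape(-1,2);o,v=rays(n,px)
    return o+v*dep[px[:,1].astype(int),px[:,0].astype(int)][:,None]
def proj(n,P):
    c=optics.camera_info(n);K,d,R,t=cam(n)
    return cv2.projectPoints(np.array(P,float).reshape(-1,1,3),R,t,K,d)[0].reshape(-1,2)
```

Run:
```python
from h import *
for n in('top','side'):
    snap(n,n+'0');o,_=rays(n,[[320,240]]);print(n,o,plane(n,[[320,240]],0))
s=telemetry.read_state();print(s['eef_pos'],s['eef_rot'],s['finger_gap'],s['clock'],manip.grip_depth)
```

```text
cell.py
pics
top [ 326.64952661   76.91183073 1508.94926238] [[542.90902396  67.13765482   0.        ]]
side [  94.073946   -711.8792684   623.26298658] [[517.96938275 139.03715846   0.        ]]
[208.89243305 508.53303511 204.95351599] [-3.14058544e+00 -3.82117286e-05  2.75186446e+00] 93.81076949817935 0.1 -18.8
```

View pics/top0.png

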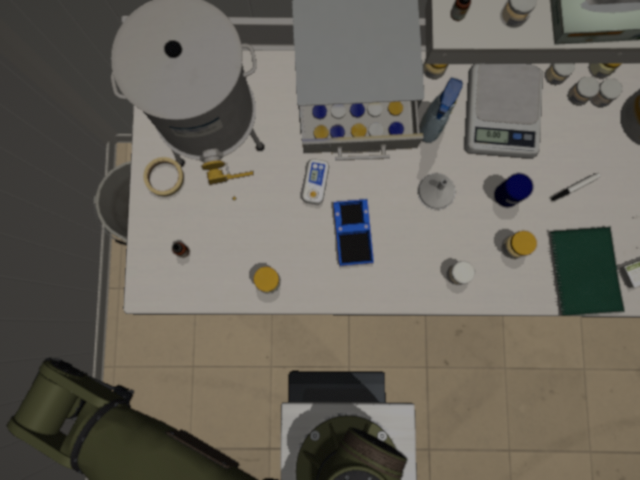

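View pics/side0.png

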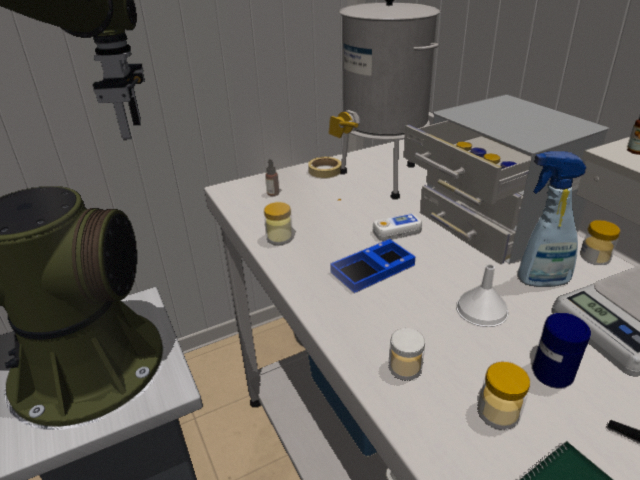

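The top view shows the bottle at (181,249), the loose white-lid jar at (461,272) and the rack around (353,233), with its small pocket at (352,214) and large pocket at (355,247). In the side view they are at (272,180), (406,355) and (373,264). I'll measure them by masks and rays in both views.

Create m.py:
```python
from h import *
def cloud(n,box):
    im,dep=load(n);x0,y0,x1,y1=box
    g=np.stack(np.meshgrid(np.arange(x0,x1),np.arange(y0,y1)),-1).reshape(-1,2)
    P=pts(n,g,dep);ok=dep[g[:,1],g[:,0]]>0
    return g[ok],P[ok],im[g[ok][:,1],g[ok][:,0]]
def hcirc(n,box,zlo,zhi,tag):
    g,P,c=cloud(n,box);k=(P[:,2]>zlo)&(P[:,2]<zhi)
    p=P[k]
    if len(p)<3: print(tag,n,'few');return
    print(tag,n,len(p),'min',p.min(0).round(1),'max',p.max(0).round(1),'med',np.median(p,0).round(1),'99%z',np.percentile(P[:,2],[1,50,99,100]).round(1))
def mask(n,f,box):
    im,_=load(n);x0,y0,x1,y1=box;m=np.zeros(im.shape[:2],np.uint8)
    m[y0:y1,x0:x1]=f(im[y0:y1,x0:x1].astype(int))*255
    cs=cv2.findContours(m,cv2.RETR_EXTERNAL,cv2.CHAIN_APPROX_NONE)[0]
    return m,max(cs,key=cv2.contourArea)
```

Run:
```python
from m import *
blue=lambda a:(a[...,2]>a[...,0]+60)&(a[...,2]>90)
for n,b in(('top',(320,185,385,275)),('side',(320,230,425,300))):
    m,c=mask(n,blue,b);r=cv2.minAreaRect(c);print(n,r)
    q=plane(n,c.reshape(-1,2),24)[:,:2].astype(np.float32)
    r=cv2.minAreaRect(q);print('rack z24',r, cv2.boxPoints(r).round(1).tolist())
    g,P,_=cloud(n,b);k=m[g[:,1],g[:,0]]>0;print('rack z',np.percentile(P[k][:,2],[5,25,50,75,95]).round(1))
# tall stuff from depth
for n,bb,jb in(('top',(165,232,200,265),(440,255,482,292)),('side',(258,152,288,202),(382,322,432,385))):
    for lo,hi in((8,60),(64,75),(80,110)): hcirc(n,bb,lo,hi,'bottle')
    for lo,hi in((8,47),(50,63),(63,80)): hcirc(n,jb,lo,hi,'jar')
white=lambda a:(a.min(-1)>150)
dark=lambda a:(a.max(-1)<110)
for n,bb in(('top',(165,232,200,265)),('side',(258,152,288,202))):
    m,c=mask(n,dark,bb);print('bot',n,cv2.boundingRect(c),cv2.contourArea(c))
a=[cv2.resize(load(n)[0][y0:y1,x0:x1],(390,290),interpolation=cv2.INTER_CUBIC) for n,(x0,y0,x1,y1) in(('top',(165,232,205,262)),('side',(252,150,292,202)),('top',(438,252,484,292)),('side',(380,322,436,386)))]
cv2.imwrite('pics/c1.png',np.vstack([np.hstack(a[:2]),np.hstack(a[2:])])[:,:,::-1])
```

```text
top ((352.8565673828125, 231.9221649169922), (62.650733947753906, 33.40768814086914), 84.80557250976562)
rack z24 ((560.3624877929688, -13.7818603515625), (156.06341552734375, 82.7613296508789), 5.107394695281982) [[479.0, 20.5], [486.29998779296875, -61.900001525878906], [641.7999877929688, -48.099998474121094], [634.4000244140625, 34.400001525878906]]
rack z [ 6.8 21.1 24.  26.6 29.6]
side ((374.0464172363281, 263.4793701171875), (35.63865280151367, 79.09546661376953), 66.03751373291016)
rack z24 ((562.0101318359375, -24.956863403320312), (160.8365936279297, 106.03913116455078), 5.432292938232422) [[476.8999938964844, 20.200000762939453], [487.0, -85.4000015258789], [647.0999755859375, -70.0999984741211], [637.0, 35.400001525878906]]
rack z [ 2.5  6.9 21.9 23.3 24.6]
bottle top 112 min [485.2 373.7   8. ] max [552.5 449.5  60. ] med [505.  395.   38.8] 99%z [ -7.4   1.6  99.5 104.2]
bottle top 31 min [498.3 388.7  64. ] max [527.2 419.6  74.5] med [510.3 399.5  67.7] 99%z [ -7.4   1.6  99.5 104.2]
bottle top 46 min [503.7 396.1  80. ] max [522.8 418.  104.2] med [511.5 404.4  94.3]
[... 486 characters left out ...]
74.3   -1.5   92.4  100.7]
bottle side 40 min [500.9 392.   64. ] max [525.1 416.9  74.9] med [509.5 398.9  70.6] 99%z [-174.3   -1.5   92.4  100.7]
bottle side 38 min [506.8 398.9  80.1] max [519.6 408.1 100.7] med [512.2 402.9  91. ] 99%z [-174.3   -1.5   92.4  100.7]
jar side 597 min [ 431.2 -300.3    8. ] max [ 480.6 -252.2   47. ] med [ 442.8 -292.    27.8] 99%z [-2.3  7.  68.6 70.3]
jar side 227 min [ 431.8 -299.6   50.1] max [ 480.6 -254.3   63. ] med [ 443.2 -290.9   56.2] 99%z [-2.3  7.  68.6 70.3]
jar side 687 min [ 433.  -298.4   63. ] max [ 485.  -246.1   70.3] med [ 458.2 -273.8   66.9] 99%z [-2.3  7.  68.6 70.3]
bot top (172, 240, 18, 18) 219.0
bot side (258, 152, 30, 44) 613.0
```

View pics/c1.png

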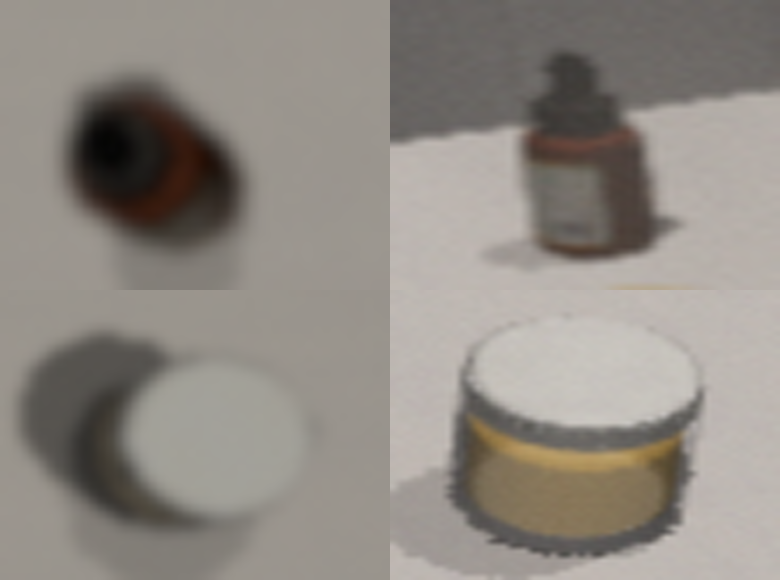

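The enlarged crops show the teat tip at top (176.5,247) and side (270.5,160). The lid centre is at top (463.4,272.4) and side (408,340). I'll triangulate these points and the rack corners and pockets.

Add to m.py:
```python
def tri(a,b):
    o1,v1=rays('top',[a]);o2,v2=rays('side',[b]);v1=v1[0]/np.linalg.norm(v1);v2=v2[0]/np.linalg.norm(v2)
    s=np.linalg.lstsq(np.c_[v1,-v2],o2-o1,rcond=None)[0];p,q=o1+s[0]*v1,o2+s[1]*v2
    return ((p+q)/2).round(1),np.linalg.norm(p-q).round(1)
```

Run:
```python
from m import *
print('teat',tri((176.5,247),(270.5,160)),'lid',tri((463.4,272.4),(408,340.1)))
blue=lambda a:(a[...,2]>a[...,0]+60)&(a[...,2]>90)
white=lambda a:a.min(-1)>155
# side: upper rim only via depth
m,c=mask('side',blue,(320,230,425,300));g,P,_=cloud('side',(320,230,425,300))
k=(m[g[:,1],g[:,0]]>0)&(P[:,2]>20)&(P[:,2]<29);print('side rim',k.sum(),cv2.minAreaRect(P[k][:,:2].astype(np.float32)),np.median(P[k][:,2]))
# dark pockets
for n,b in(('top',(325,190,380,270)),('side',(325,235,420,295))):
    im,_=load(n);x0,y0,x1,y1=b
    md=np.zeros(im.shape[:2],np.uint8);hull=cv2.convexHull(mask(n,blue,b)[1]);cv2.fillConvexPoly(md,hull,255)
    md=cv2.erode(md,np.ones((3,3)))&((im.max(-1)<70)*255).astype(np.uint8)
    for q in sorted(cv2.findContours(md,0,1)[0],key=cv2.contourArea)[-2:]:
        for z in (4,24):
            print(n,'pocket z',z,cv2.contourArea(q),cv2.minAreaRect(plane(n,q.reshape(-1,2),z)[:,:2].astype(np.float32)))
R=[]
for n,w in(('top',.1),('side',1)):
    im,_=load(n);R.append(im)
a=cv2.resize(R[0][190:275,325:385],(400,566),interpolation=3);b=cv2.resize(R[1][235:295,325:420],(400,253),interpolation=3)
canvas=np.zeros((566,800,3),np.uint8);canvas[:,:400]=a;canvas[:253,400:]=b
cv2.imwrite('pics/c2.png',canvas[:,:,::-1])
```

```text
teat (array([512.2, 400.2, 100.6]), np.float64(3.3)) lid (array([ 458.6, -272.8,   65.5]), np.float64(2.3))
side rim 660 ((562.1371459960938, -14.834320068359375), (162.50982666015625, 88.19752502441406), 5.552285194396973) 22.974150719147076
top pocket z 4 324.0 ((610.28125, -11.636960983276367), (50.5504264831543, 53.25029373168945), 5.521102428436279)
top pocket z 24 324.0 ((606.5119018554688, -10.460201263427734), (49.87862014770508, 52.5426139831543), 5.520949840545654)
top pocket z 4 793.5 ((525.8867797851562, -19.622303009033203), (73.53619384765625, 73.72437286376953), 5.572688102722168)
top pocket z 24 793.5 ((523.2389526367188, -18.339427947998047), (72.55889892578125, 72.74461364746094), 5.57269287109375)
side pocket z 4 120.0 ((617.1979370117188, 0.0019359588623046875), (34.633583068847656, 32.648677825927734), 5.264545440673828)
side pocket z 24 120.0 ((600.3028564453125, -22.989288330078125), (33.515018463134766, 31.594196319580078), 5.264687538146973)
side pocket z 4 382.0 ((531.4912719726562, -8.187650680541992), (57.75607681274414, 52.72848129272461), 4.108852863311768)
side pocket z 24 382.0 ((517.3641357421875, -30.914384841918945), (55.89077377319336, 51.025543212890625), 4.108876705169678)
```

View pics/c2.png

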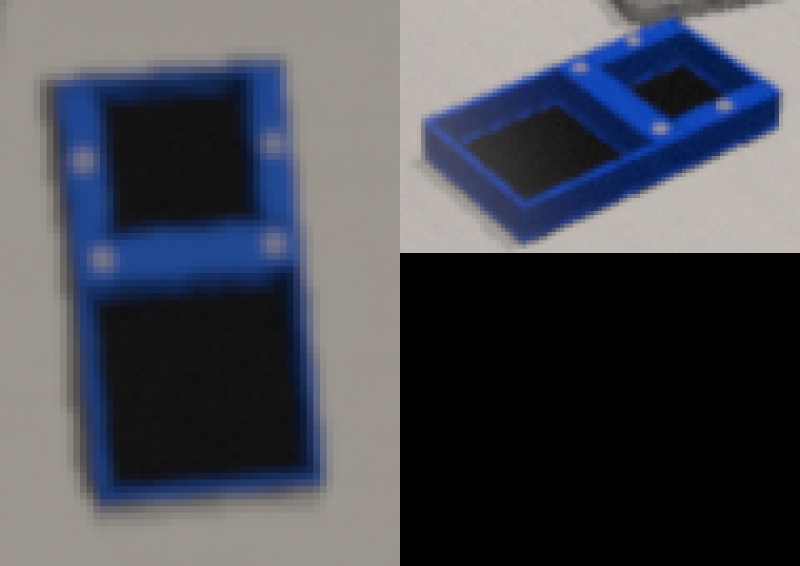

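Measured positions:
- **Bottle:** (512, 402), top at 100.6 mm against the stated 102.
- **Jar:** (458.5, -272), top at 65.5 mm against 67.
- **Rack:** centre (561.2, -14.3), yaw 0.096, rim about 23.5 mm against 24. This puts the back pocket at (609, -10) and the front pocket at (524.3, -18.3).

All of these match the given sizes and are within reach.

Create d.py:
```python
import sys
from h import *
from scipy.spatial.transform import Rotation as Ro
s=telemetry.read_state();x,y,z,yaw=map(float,sys.argv[1:5])
R=Ro.from_euler('xyz',s['eef_rot']);T=Ro.from_euler('xyz',[np.pi,0,yaw])
print('d',R.inv().apply(np.array([x,y,z])-s['eef_pos']).round(1),(R.inv()*T).as_rotvec().round(3),'now',np.round(s['eef_pos'],1),np.round(s['joints'],2),'F',np.round(s['wrist_force'],1),round(s['finger_gap'],1),round(s['finger_force'],1),s['clock'])
```

```bash
python3 d.py 512.3 402 140 3.2376
```

```text
d [-321.1   16.8   64.9] [-0.001 -0.    -0.486] now [208.9 508.5 205. ] [ 1.11  0.3   1.52 -0.    1.32 -0.07] F [-0.1  0.6  0.1] 93.8 0.0 0.1
```

The rows are not in the units I measure in: shifts go in shares of 400 mm and turns go in shares of 45 degrees. I convert before sending: -245 mm / 400 = -0.6125, -200 mm / 400 = -0.5, -0.486 rad / 0.7854 = -0.6188.

Request:
nudge_tcp(motion={"offsets": [[-0.125,0.0075,0,0,0,-0.1273],[-0.25,0.015,0,0,0,-0.2546],[-0.375,0.02,0,0,0,-0.382],[-0.5,0.0275,0.025,0,0,-0.5093],[-0.6125,0.0325,0.05,0,0,-0.6188]]}, finger_gap=70)

```text
clock: 0.6
eef_pos: [442.5, 426.6, 185.1]
eef_rot: [3.141, 0.0, -3.042]
wrist_force: [-0.1, -0.3, 0.0]
finger_gap: 70.2
finger_force: 0.0
```

```bash
python3 d.py 512.3 402 140 3.2376
```

```text
d [-67.  -31.4  45.1] [0.    0.    0.004] now [442.5 426.6 185.1] [ 0.71  0.46  1.35  0.    1.33 -0.96] F [-0.1 -0.3  0. ] 70.2 0.0 0.6
```

Scaled: -67 mm / 400 = -0.1675, 45 mm / 400 = 0.1125.

Request:
nudge_tcp(motion={"offsets": [[-0.085,-0.04,0.055,0,0,0],[-0.1675,-0.0785,0.1125,0,0,0],[-0.1675,-0.0785,0.1125,0,0,0],[-0.1675,-0.0785,0.1125,0,0,0]]})

```text
clock: 1.0
eef_pos: [510.3, 402.4, 139.5]
eef_rot: [-3.141, -0.002, -3.047]
wrist_force: [-0.8, 1.1, -0.9]
finger_gap: 69.9
finger_force: 0.0
```

```bash
python3 d.py 512.3 402 29 3.2376
```

Run:
```python
from h import *
import m
im,_=snap('side','side1')
cv2.imwrite('pics/side1c.png',cv2.resize(im[80:230,180:380],(800,600),interpolation=3)[:,:,::-1])
```

```text
d [ -2.2  -0.5 110.5] [-0.001 -0.002 -0.001] now [510.3 402.4 139.5] [ 0.61  0.58  1.28  0.    1.28 -1.05] F [-0.8  1.1 -0.9] 69.9 0.0 1.0
```

View pics/side1c.png

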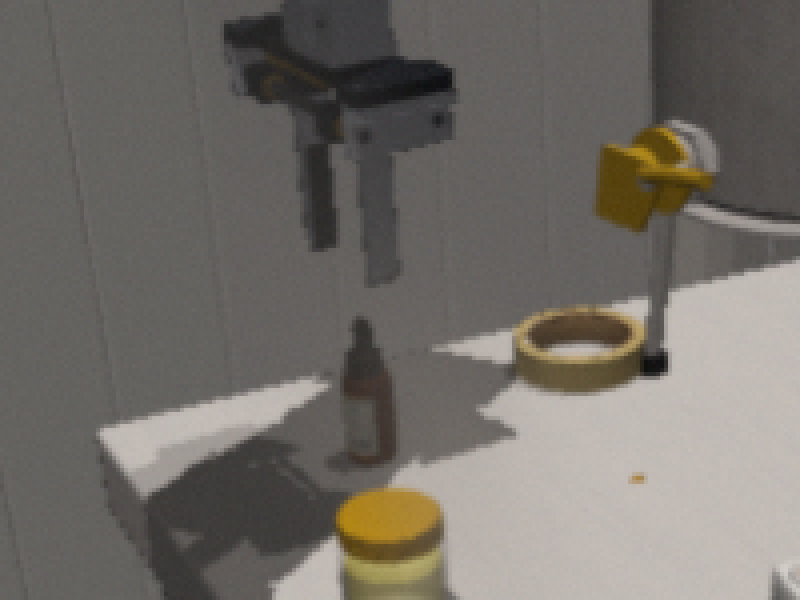

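The open fingers, tips at crop (320,245) and (382,280), straddle the teat at (362,325), so the alignment is good. Descending.

Scaled: 110 mm / 400 = 0.275, 90 mm / 400 = 0.225.

Request:
nudge_tcp(motion={"offsets": [[-0.005,-0.0013,0.075,0,0,0],[-0.005,-0.0013,0.15,0,0,0],[-0.005,-0.0013,0.225,0,0,0],[-0.005,-0.0013,0.275,0,0,0],[-0.005,-0.0013,0.275,0,0,0]]})

```text
clock: 1.55
eef_pos: [510.4, 402.8, 28.8]
eef_rot: [-3.14, -0.003, -3.044]
wrist_force: [-0.1, -0.6, -0.3]
finger_gap: 70.3
finger_force: 0.0
```

```bash
python3 d.py 512.3 402 29 3.2376
```

```text
d [-1.8 -0.9 -0.2] [-0.002 -0.003  0.002] now [510.4 402.8  28.8] [ 0.61  0.7   1.36  0.    1.09 -1.06] F [-0.1 -0.6 -0.3] 70.3 0.0 1.55
```

Scaled: -1.5 mm / 400 = -0.0038, -0.8 mm / 400 = -0.002.

Request:
nudge_tcp(motion={"offsets": [[-0.0038,-0.002,0,0,0,0],[-0.0038,-0.002,0,0,0,0],[-0.0038,-0.002,0,0,0,0],[-0.0038,-0.002,0,0,0,0],[-0.0038,-0.002,0,0,0,0]]}, finger_gap=20, force=12)

```text
clock: 2.05
eef_pos: [514.0, 402.1, 31.0]
eef_rot: [3.141, 0.001, -3.045]
wrist_force: [-0.5, -0.3, 1.2]
finger_gap: 33.4
finger_force: 0.4
```

Request:
nudge_tcp(motion={"offsets": [[0,0,0,0,0,0],[0,0,0,0,0,0],[0,0,0,0,0,0]]})

```text
clock: 2.35
eef_pos: [514.1, 402.1, 30.9]
eef_rot: [3.141, 0.001, -3.045]
wrist_force: [-0.9, 0.8, 5.5]
finger_gap: 32.4
finger_force: 12.0
```

```bash
python3 d.py 512.3 402 29 3.2376
```

```text
d [1.8 0.1 1.9] [0.    0.001 0.   ] now [514.1 402.1  30.9] [ 0.61  0.7   1.35  0.    1.09 -1.06] F [-0.9  0.8  5.5] 32.4 12.0 2.35
```

The bottle is gripped with a gap of 32.4 mm. Lifting it.

Scaled: -100 mm / 400 = -0.25, -75 mm / 400 = -0.1875.

Request:
nudge_tcp(motion={"offsets": [[0,0,-0.025,0,0,0],[0,0,-0.1,0,0,0],[0,0,-0.1875,0,0,0],[0,0,-0.25,0,0,0],[0,0,-0.25,0,0,0]]})

```text
clock: 2.85
eef_pos: [515.0, 402.6, 134.6]
eef_rot: [3.139, 0.005, -3.045]
wrist_force: [0.6, -0.3, -1.6]
finger_gap: 32.3
finger_force: 12.0
```

```bash
python3 d.py 530 150 130 3.2376
```

```text
d [   9.4 -252.9    3.9] [0.003 0.005 0.   ] now [515.  402.6 134.6] [ 0.61  0.59  1.28 -0.    1.27 -1.06] F [ 0.6 -0.3 -1.6] 32.3 12.0 2.85
```

Scaled: -205 mm / 400 = -0.5125, -160 mm / 400 = -0.4.

Request:
nudge_tcp(motion={"offsets": [[0.0025,-0.0625,0,0,0,0],[0.0075,-0.175,0,0,0,0],[0.0125,-0.2875,0,0,0,0],[0.0175,-0.4,0,0,0,0],[0.0225,-0.5125,0,0,0,0]]})

```text
clock: 3.35
eef_pos: [523.8, 195.0, 129.2]
eef_rot: [-3.141, -0.002, -3.045]
wrist_force: [1.0, 0.1, -0.7]
finger_gap: 32.5
finger_force: 12.0
```

Request:
nudge_tcp(motion={"offsets": [[-0.025,-0.1125,0,0,0,0],[-0.0625,-0.225,0,0,0,0],[-0.1125,-0.325,0,0,0,0],[-0.15,-0.3875,0,0,0,0],[-0.15,-0.3875,0,0,0,0]]})

```text
clock: 3.85
eef_pos: [599.9, 45.3, 128.8]
eef_rot: [-3.141, -0.002, -3.049]
wrist_force: [-0.7, 0.8, -1.5]
finger_gap: 32.5
finger_force: 12.0
```

```bash
python3 d.py 609 -10 130 3.2376
```

```text
d [ -4.  -55.9  -1.2] [-0.    -0.002 -0.003] now [599.9  45.3 128.8] [ 0.01  0.48  1.45 -0.    1.21 -1.65] F [-0.7  0.8 -1.5] 32.5 12.0 3.85
```

Request:
nudge_tcp(motion={"offsets": [[-0.005,-0.0625,0,0,0,0],[-0.01,-0.125,0,0,0,0],[-0.01,-0.14,0,0,0,0],[-0.01,-0.14,0,0,0,0],[-0.01,-0.14,0,0,0,0]]})

```text
clock: 4.35
eef_pos: [608.2, -5.8, 130.0]
eef_rot: [3.141, -0.001, -3.045]
wrist_force: [-1.3, -0.3, -0.7]
finger_gap: 32.0
finger_force: 12.0
```

```bash
python3 d.py 609 -10 60 3.2376
```

Run:
```python
from h import *
im,dep=snap('side','side2')
s=telemetry.read_state();p=s['eef_pos']
print(proj('side',[[p[0],p[1],z] for z in(35,100,129)]),proj('side',[[609,-10,4],[609,-10,24]]))
cv2.imwrite('pics/side2c.png',cv2.resize(im[140:310,300:500],(706,600),interpolation=3)[:,:,::-1])
```

```text
d [-0.5 -4.2 70. ] [ 0.    -0.001  0.001] now [608.2  -5.8 130. ] [-0.07  0.5   1.43  0.    1.22 -1.74] F [-1.3 -0.3 -0.7] 32.0 12.0 4.35
[[389.02659985 246.71394276]
 [390.42479832 220.38311819]
 [391.07574442 208.04009873]] [[389.80452781 259.56208399]
 [390.23035029 251.88775469]]
```

View pics/side2c.png

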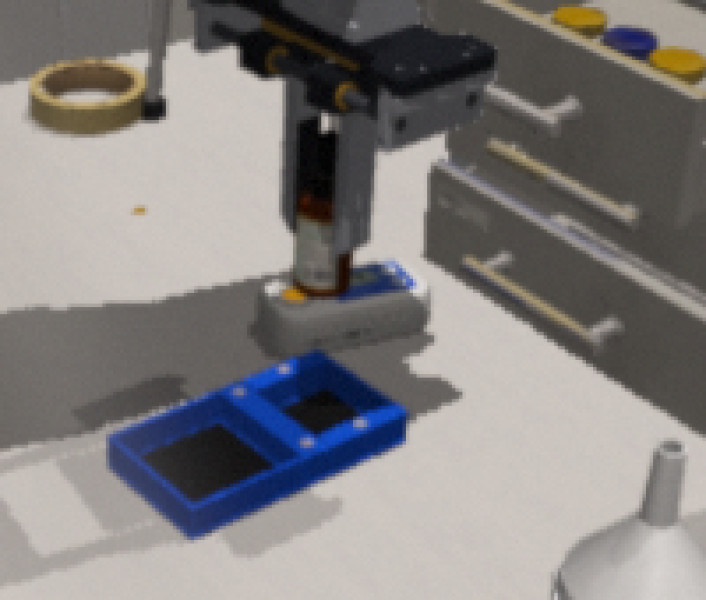

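The bottle hangs upright in the fingers. Its underside is at crop (322,287), where the projected TCP axis predicts (319,285), and the back pocket is below it at (322,405). Lowering.

Scaled: 75 mm / 400 = 0.1875, 65 mm / 400 = 0.1625.

Request:
nudge_tcp(motion={"offsets": [[-0.0025,-0.01,0.05,0,0,0],[-0.0025,-0.01,0.1125,0,0,0],[-0.0025,-0.01,0.1625,0,0,0],[-0.0025,-0.01,0.1875,0,0,0],[-0.0025,-0.01,0.1875,0,0,0]]})

```text
clock: 4.9
eef_pos: [609.3, -10.0, 54.4]
eef_rot: [3.141, -0.002, -3.045]
wrist_force: [-0.1, 0.2, -0.6]
finger_gap: 32.5
finger_force: 12.0
```

```bash
python3 d.py 609 -10 35 3.2376
```

```text
d [ 0.3  0.1 19.4] [ 0.    -0.002  0.001] now [609.3 -10.   54.4] [-0.08  0.59  1.48  0.    1.08 -1.74] F [-0.1  0.2 -0.6] 32.5 12.0 4.9
```

Scaled: 17 mm / 400 = 0.0425, 16 mm / 400 = 0.04.

Request:
nudge_tcp(motion={"offsets": [[0,0,0.015,0,0,0],[0,0,0.03,0,0,0],[0,0,0.04,0,0,0],[0,0,0.0425,0,0,0],[0,0,0.0425,0,0,0]]})

```text
clock: 5.4
eef_pos: [610.0, -10.8, 38.5]
eef_rot: [-3.142, -0.0, -3.045]
wrist_force: [0.0, -0.4, -0.8]
finger_gap: 32.4
finger_force: 12.0
```

Request:
nudge_tcp(motion={"offsets": [[0,0,0.0025,0,0,0],[0,0,0.0038,0,0,0],[0,0,0.0038,0,0,0]]})

```text
clock: 5.7
eef_pos: [610.0, -10.8, 37.0]
eef_rot: [-3.142, 0.0, -3.045]
wrist_force: [-0.0, -0.1, -0.7]
finger_gap: 31.9
finger_force: 12.0
```

```bash
python3 d.py 609 -10 35 3.2376
```

```text
d [0.9 0.9 2. ] [-0.  0.  0.] now [610.  -10.8  37. ] [-0.08  0.61  1.49  0.    1.04 -1.74] F [-0.  -0.1 -0.7] 31.9 12.0 5.7
```

Scaled: 1 mm / 400 = 0.0025, 0.7 mm / 400 = 0.0018.

Request:
nudge_tcp(motion={"offsets": [[0,0,0.0018,0,0,0],[0,0,0.0025,0,0,0],[0,0,0.0025,0,0,0]]})

```text
clock: 6.0
eef_pos: [609.9, -10.8, 35.9]
eef_rot: [3.142, -0.0, -3.045]
wrist_force: [1.3, 0.2, -0.8]
finger_gap: 32.3
finger_force: 12.0
```

Request:
nudge_tcp(motion={"offsets": [[0,0,0.0013,0,0,0],[0,0,0.0025,0,0,0],[0,0,0.0025,0,0,0]]})

```text
clock: 6.3
eef_pos: [610.0, -10.8, 35.0]
eef_rot: [-3.142, 0.0, -3.045]
wrist_force: [0.3, 0.6, 0.1]
finger_gap: 32.1
finger_force: 12.0
```

Scaled: 0.8 mm / 400 = 0.002, 0.5 mm / 400 = 0.0013.

Request:
nudge_tcp(motion={"offsets": [[0,0,0.0013,0,0,0],[0,0,0.002,0,0,0],[0,0,0.002,0,0,0]]})

```text
clock: 6.6
eef_pos: [610.3, -10.7, 34.8]
eef_rot: [-3.142, 0.001, -3.045]
wrist_force: [-1.9, 0.9, 5.8]
finger_gap: 32.2
finger_force: 12.0
```

Contact with the floor (5.8 N), so I release gently.

Scaled: -0.4 mm / 400 = -0.001.

Request:
nudge_tcp(motion={"offsets": [[0,0,-0.001,0,0,0],[0,0,-0.001,0,0,0],[0,0,-0.001,0,0,0],[0,0,-0.001,0,0,0]]}, finger_gap=60)

```text
clock: 7.0
eef_pos: [609.9, -10.8, 34.4]
eef_rot: [-3.142, -0.0, -3.045]
wrist_force: [-0.4, -0.9, -0.6]
finger_gap: 58.7
finger_force: 0.0
```

Request:
nudge_tcp(motion={"offsets": [[0,0,-0.025,0,0,0],[0,0,-0.0875,0,0,0],[0,0,-0.175,0,0,0],[0,0,-0.275,0,0,0],[0,0,-0.325,0,0,0]]})

```text
clock: 7.5
eef_pos: [610.8, -10.9, 169.0]
eef_rot: [-3.141, 0.005, -3.045]
wrist_force: [-0.1, 0.2, 0.5]
finger_gap: 60.3
finger_force: 0.0
```

```bash
python3 d.py 523 -200 160 3.2376
```

```text
d [ 105.6 -179.8    8.7] [-0.001  0.005  0.   ] now [610.8 -10.9 169. ] [-0.08  0.46  1.38 -0.    1.29 -1.74] F [-0.1  0.2  0.5] 60.3 0.0 7.5
```

Scaled: -180 mm / 400 = -0.45, -165 mm / 400 = -0.4125.

Request:
nudge_tcp(motion={"offsets": [[0.05,-0.0875,0,0,0,0],[0.125,-0.2,0,0,0,0],[0.1875,-0.3125,0,0,0,0],[0.2375,-0.4125,0,0,0,0],[0.2625,-0.45,0,0,0,0]]}, finger_gap=85)

```text
clock: 8.0
eef_pos: [521.2, -203.4, 165.5]
eef_rot: [-3.141, 0.001, -3.048]
wrist_force: [-0.4, 0.3, 0.9]
finger_gap: 84.6
finger_force: 0.0
```

```bash
python3 d.py 458.5 -272 140 3.2376
```

Run:
```python
from h import *
a,_=snap('top','top3');b,_=snap('side','side3')
print(proj('top',[[609,-10,106]]),proj('side',[[609,-10,106],[609,-10,4]]))
x=cv2.resize(a[180:280,320:400],(400,500),interpolation=3);y=cv2.resize(b[200:300,320:400],(400,500),interpolation=3)
cv2.imwrite('pics/c3.png',np.hstack([x,y])[:,:,::-1])
```

```text
d [ 68.8 -62.4  25.5] [-0.001  0.001 -0.003] now [ 521.2 -203.4  165.5] [-0.44  0.36  1.54 -0.    1.24 -2.1 ] F [-0.4  0.3  0.9] 84.6 0.0 8.0
[[353.31708673 205.82284483]] [[392.05893256 218.69675148]
 [389.80452781 259.56208399]]
```

View pics/c3.png

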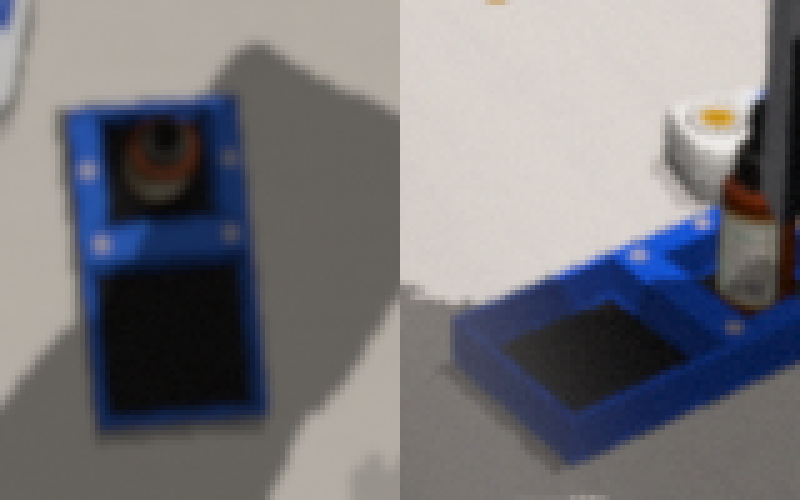

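The bottle stands upright in the back pocket. The teat is at top px (353.6,206.4) and the prediction for the pocket centre was (353.3,205.8). On to the jar.

Scaled: 69 mm / 400 = 0.1725, -62.4 mm / 400 = -0.156.

Request:
nudge_tcp(motion={"offsets": [[0.075,-0.07,0.025,0,0,0],[0.15,-0.1375,0.0625,0,0,0],[0.1725,-0.156,0.0625,0,0,0],[0.1725,-0.156,0.0625,0,0,0],[0.1725,-0.156,0.0625,0,0,0]]})

```text
clock: 8.6
eef_pos: [461.2, -268.0, 140.4]
eef_rot: [-3.141, 0.001, -3.045]
wrist_force: [-0.1, 0.4, -0.3]
finger_gap: 85.2
finger_force: 0.0
```

```bash
python3 d.py 458.5 -272 27 3.2376
```

```text
d [  3.2  -3.6 113.4] [-0.001  0.001  0.001] now [ 461.2 -268.   140.4] [-0.6   0.33  1.65  0.    1.17 -2.26] F [-0.1  0.4 -0.3] 85.2 0.0 8.6
```

Scaled: 50 mm / 400 = 0.125, 45 mm / 400 = 0.1125.

Request:
nudge_tcp(motion={"offsets": [[0.005,-0.0075,0.05,0,0,0],[0.005,-0.0075,0.1125,0,0,0],[0.005,-0.0075,0.125,0,0,0],[0.005,-0.0075,0.125,0,0,0],[0.005,-0.0075,0.125,0,0,0]]})

```text
clock: 9.1
eef_pos: [459.3, -271.8, 90.8]
eef_rot: [-3.141, 0.001, -3.045]
wrist_force: [-0.5, -0.6, 0.2]
finger_gap: 84.8
finger_force: 0.0
```

```bash
python3 d.py 458.5 -272 27 3.2376
```

Run:
```python
from h import *
a,_=snap('top','top4');b,_=snap('side','side4')
y=cv2.resize(b[250:400,330:480],(590,590),interpolation=3)
cv2.imwrite('pics/c4.png',y[:,:,::-1])
```

```text
d [ 0.9 -0.1 63.8] [-0.001  0.001  0.001] now [ 459.3 -271.8   90.8] [-0.6   0.39  1.69  0.    1.06 -2.27] F [-0.5 -0.6  0.2] 84.8 0.0 9.1
```

View pics/c4.png

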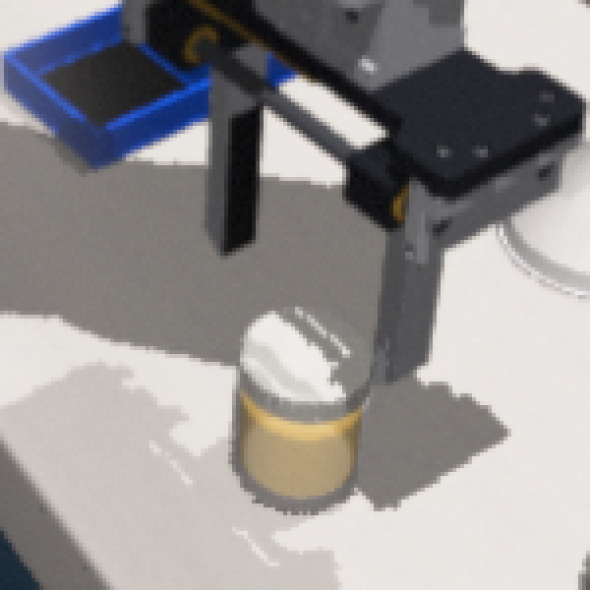

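The fingers straddle the jar: tips at crop (240,250) and (395,375), lid centre at (305,360). Nothing else is within the finger span. Descending and gripping.

Scaled: 64 mm / 400 = 0.16, 58 mm / 400 = 0.145.

Request:
nudge_tcp(motion={"offsets": [[0.0013,0,0.05,0,0,0],[0.0013,0,0.105,0,0,0],[0.0013,0,0.145,0,0,0],[0.0013,0,0.16,0,0,0],[0.0013,0,0.16,0,0,0]]})

```text
clock: 9.7
eef_pos: [457.9, -272.0, 25.6]
eef_rot: [3.141, -0.0, -3.045]
wrist_force: [0.4, 0.8, 1.0]
finger_gap: 84.6
finger_force: 0.0
```

Request:
nudge_tcp(motion={"offsets": [[0,0,0,0,0,0],[0,0,0,0,0,0],[0,0,0,0,0,0],[0,0,0,0,0,0],[0,0,0,0,0,0]]}, finger_gap=40, force=18)

```text
clock: 10.2
eef_pos: [458.0, -272.1, 25.9]
eef_rot: [-3.141, 0.0, -3.045]
wrist_force: [0.6, 0.7, 4.6]
finger_gap: 54.5
finger_force: 18.0
```

Request:
nudge_tcp(motion={"offsets": [[0,0,0,0,0,0],[0,0,0,0,0,0],[0,0,0,0,0,0]]})

```text
clock: 10.5
eef_pos: [458.0, -272.1, 25.9]
eef_rot: [-3.141, 0.0, -3.045]
wrist_force: [-1.1, 1.6, 5.2]
finger_gap: 54.1
finger_force: 18.0
```

```bash
python3 d.py 458.5 -272 27 3.2376
```

```text
d [-0.5  0.  -1.1] [-0.  0.  0.] now [ 458.  -272.1   25.9] [-0.6   0.48  1.73 -0.    0.93 -2.27] F [-1.1  1.6  5.2] 54.1 18.0 10.5
```

The jar is gripped with a gap of 54.1 mm. Lifting it, then across.

Scaled: -85 mm / 400 = -0.2125, -65 mm / 400 = -0.1625.

Request:
nudge_tcp(motion={"offsets": [[0,0,-0.025,0,0,0],[0,0,-0.0875,0,0,0],[0,0,-0.1625,0,0,0],[0,0,-0.2125,0,0,0],[0,0,-0.2125,0,0,0]]})

```text
clock: 11.0
eef_pos: [458.8, -272.7, 113.3]
eef_rot: [-3.139, 0.004, -3.045]
wrist_force: [0.6, -0.5, -1.3]
finger_gap: 54.5
finger_force: 18.0
```

```bash
python3 d.py 515 -18.3 112 3.2376
```

```text
d [-80.3 247.8   0.9] [-0.003  0.004  0.   ] now [ 458.8 -272.7  113.3] [-0.6   0.36  1.67 -0.    1.11 -2.27] F [ 0.6 -0.5 -1.3] 54.5 18.0 11.0
```

Scaled: 180 mm / 400 = 0.45, 145 mm / 400 = 0.3625.

Request:
nudge_tcp(motion={"offsets": [[-0.02,0.0625,0,0,0,0],[-0.05,0.1625,0,0,0,0],[-0.0825,0.2625,0,0,0,0],[-0.115,0.3625,0,0,0,0],[-0.145,0.45,0,0,0,0]]})

```text
clock: 11.5
eef_pos: [497.8, -85.3, 109.4]
eef_rot: [3.141, -0.002, -3.045]
wrist_force: [1.1, -0.6, -1.3]
finger_gap: 54.0
finger_force: 18.0
```

Request:
nudge_tcp(motion={"offsets": [[-0.025,0.075,0,0,0,0],[-0.0425,0.13,0,0,0,0],[-0.055,0.165,0,0,0,0],[-0.055,0.165,0,0,0,0],[-0.055,0.165,0,0,0,0]]})

```text
clock: 12.0
eef_pos: [513.6, -20.0, 110.0]
eef_rot: [-3.142, -0.001, -3.045]
wrist_force: [0.3, 0.1, -1.9]
finger_gap: 54.5
finger_force: 18.0
```

```bash
python3 d.py 523 -18.3 70 3.2376
```

```text
d [-9.6  0.8 40. ] [-0.    -0.001  0.   ] now [513.6 -20.  110. ] [-0.11  0.32  1.73 -0.    1.09 -1.78] F [ 0.3  0.1 -1.9] 54.5 18.0 12.0
```

Scaled: 42 mm / 400 = 0.105, 35 mm / 400 = 0.0875.

Request:
nudge_tcp(motion={"offsets": [[-0.01,0.002,0.025,0,0,0],[-0.02,0.002,0.0625,0,0,0],[-0.024,0.002,0.0875,0,0,0],[-0.024,0.002,0.105,0,0,0],[-0.024,0.002,0.105,0,0,0]]})

```text
clock: 12.5
eef_pos: [522.7, -17.9, 67.1]
eef_rot: [3.141, -0.002, -3.046]
wrist_force: [-0.3, 0.5, -1.7]
finger_gap: 54.6
finger_force: 18.0
```

```bash
python3 d.py 523.5 -18.3 30 3.2376
```

Run:
```python
from h import *
b,_=snap('side','side5')
p=telemetry.read_state()['eef_pos'];print(proj('side',[[p[0],p[1],p[2]-26]]))
y=cv2.resize(b[180:310,310:440],(590,590),interpolation=3)
cv2.imwrite('pics/c5.png',y[:,:,::-1])
```

```text
d [-0.9 -0.5 37.1] [ 0.    -0.002 -0.   ] now [522.7 -17.9  67.1] [-0.1   0.4   1.73 -0.    1.01 -1.77] F [-0.3  0.5 -1.7] 54.6 18.0 12.5
[[357.60516407 258.71018945]]
```

View pics/c5.png

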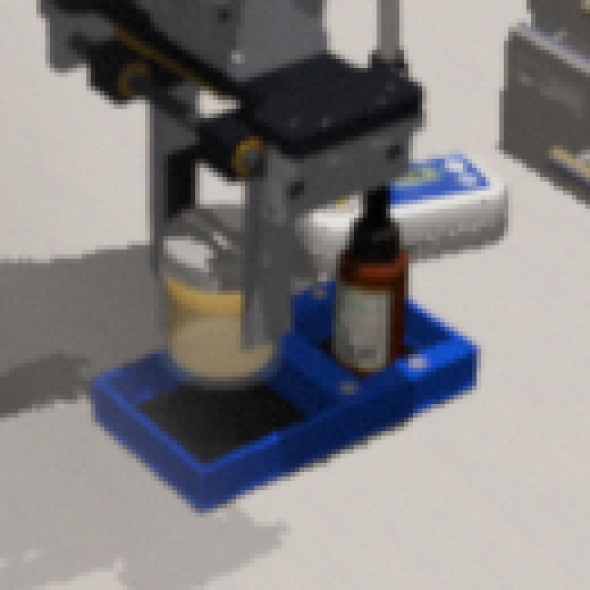

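The jar is upright with its underside at crop (220,360), where (216,357) was predicted. It is above the front pocket, with a clear gap to the bottle at (370,320). Lowering.

Scaled: 33 mm / 400 = 0.0825, 28 mm / 400 = 0.07.

Request:
nudge_tcp(motion={"offsets": [[-0.0013,0,0.025,0,0,0],[-0.0013,0,0.05,0,0,0],[-0.0013,0,0.07,0,0,0],[-0.0013,0,0.0825,0,0,0],[-0.0013,0,0.0825,0,0,0]]})

```text
clock: 13.05
eef_pos: [523.4, -17.7, 34.7]
eef_rot: [3.141, -0.001, -3.045]
wrist_force: [0.1, 0.4, -2.1]
finger_gap: 53.9
finger_force: 18.0
```

Request:
nudge_tcp(motion={"offsets": [[0,0,0.0025,0,0,0],[0,0,0.005,0,0,0],[0,0,0.005,0,0,0]]})

```text
clock: 13.35
eef_pos: [523.9, -17.7, 33.7]
eef_rot: [-3.142, 0.0, -3.045]
wrist_force: [-0.1, -0.0, -1.4]
finger_gap: 54.4
finger_force: 18.0
```

Request:
nudge_tcp(motion={"offsets": [[0,0,0.0018,0,0,0],[0,0,0.0025,0,0,0],[0,0,0.0025,0,0,0]]})

```text
clock: 13.65
eef_pos: [523.8, -17.7, 32.6]
eef_rot: [-3.142, 0.0, -3.045]
wrist_force: [0.4, -0.2, -1.0]
finger_gap: 53.9
finger_force: 18.0
```

Scaled: 1.2 mm / 400 = 0.003, 0.7 mm / 400 = 0.0018.

Request:
nudge_tcp(motion={"offsets": [[0,0,0.0018,0,0,0],[0,0,0.003,0,0,0],[0,0,0.003,0,0,0]]})

```text
clock: 13.95
eef_pos: [523.8, -17.7, 31.2]
eef_rot: [3.142, -0.0, -3.045]
wrist_force: [-0.8, 0.0, -1.9]
finger_gap: 54.6
finger_force: 18.0
```

Request:
nudge_tcp(motion={"offsets": [[0,0,0.0013,0,0,0],[0,0,0.0025,0,0,0],[0,0,0.0025,0,0,0]]})

```text
clock: 14.25
eef_pos: [523.8, -17.7, 30.3]
eef_rot: [3.142, -0.0, -3.045]
wrist_force: [0.4, -0.1, -1.7]
finger_gap: 54.5
finger_force: 18.0
```

Scaled: 0.8 mm / 400 = 0.002, 0.5 mm / 400 = 0.0013.

Request:
nudge_tcp(motion={"offsets": [[0,0,0.0013,0,0,0],[0,0,0.002,0,0,0],[0,0,0.002,0,0,0]]})

```text
clock: 14.55
eef_pos: [523.9, -17.7, 29.9]
eef_rot: [-3.142, 0.0, -3.045]
wrist_force: [-2.8, -0.3, 5.2]
finger_gap: 54.3
finger_force: 18.0
```

Scaled: 0.6 mm / 400 = 0.0015, 0.4 mm / 400 = 0.001.

Request:
nudge_tcp(motion={"offsets": [[0,0,0.001,0,0,0],[0,0,0.0015,0,0,0],[0,0,0.0015,0,0,0]]})

```text
clock: 14.85
eef_pos: [524.0, -17.7, 29.9]
eef_rot: [-3.142, 0.0, -3.045]
wrist_force: [-6.5, 0.5, 13.1]
finger_gap: 54.9
finger_force: 18.0
```

The jar is on the floor at the expected height. I back off the press, open, and rise.

Scaled: -0.8 mm / 400 = -0.002.

Request:
nudge_tcp(motion={"offsets": [[0,0,-0.002,0,0,0],[0,0,-0.002,0,0,0],[0,0,-0.002,0,0,0],[0,0,-0.002,0,0,0],[0,0,-0.002,0,0,0]]}, finger_gap=80)

```text
clock: 15.35
eef_pos: [523.8, -17.7, 29.6]
eef_rot: [3.142, -0.0, -3.045]
wrist_force: [0.3, 0.9, -1.1]
finger_gap: 79.7
finger_force: 0.0
```

Request:
nudge_tcp(motion={"offsets": [[0,0,-0.025,0,0,0],[0,0,-0.0875,0,0,0],[0,0,-0.175,0,0,0],[0,0,-0.275,0,0,0],[0,0,-0.35,0,0,0]]})

```text
clock: 15.85
eef_pos: [524.1, -17.7, 172.9]
eef_rot: [-3.141, 0.002, -3.045]
wrist_force: [0.6, 0.0, 0.6]
finger_gap: 79.9
finger_force: 0.0
```

Request:
nudge_tcp(motion={"offsets": [[0.05,0.05,-0.05,0,0,0],[0.1,0.125,-0.075,0,0,0],[0.15,0.225,-0.075,0,0,0],[0.2,0.325,-0.075,0,0,0],[0.225,0.425,-0.075,0,0,0]]})

```text
clock: 16.35
eef_pos: [416.4, 143.9, 200.8]
eef_rot: [3.141, 0.001, -3.046]
wrist_force: [0.6, 0.1, -0.4]
finger_gap: 79.8
finger_force: 0.0
```

Request:
nudge_tcp(motion={"offsets": [[0,0.075,0,0,0,0],[0,0.125,0,0,0,0],[0,0.125,0,0,0,0]]})

```text
clock: 16.65
eef_pos: [412.7, 194.3, 200.4]
eef_rot: [3.141, 0.001, -3.043]
wrist_force: [0.1, 0.0, -0.2]
finger_gap: 79.9
finger_force: 0.0
```

Run:
```python
from h import *
a,_=snap('top','top6');b,_=snap('side','side6')
print(proj('top',[[609,-10,106],[524.3,-18.3,71]]),proj('side',[[609,-10,106],[524.3,-18.3,71]]))
x=cv2.resize(a[180:280,320:400],(400,500),interpolation=3);y=cv2.resize(b[200:300,320:420],(400,500),interpolation=3)
cv2.imwrite('pics/c6.png',np.hstack([x,y])[:,:,::-1])
```

```text
[[353.31708673 205.82284483]
 [356.077041   243.66764226]] [[392.05893256 218.69675148]
 [358.40396557 246.74988561]]
```

View pics/c6.png

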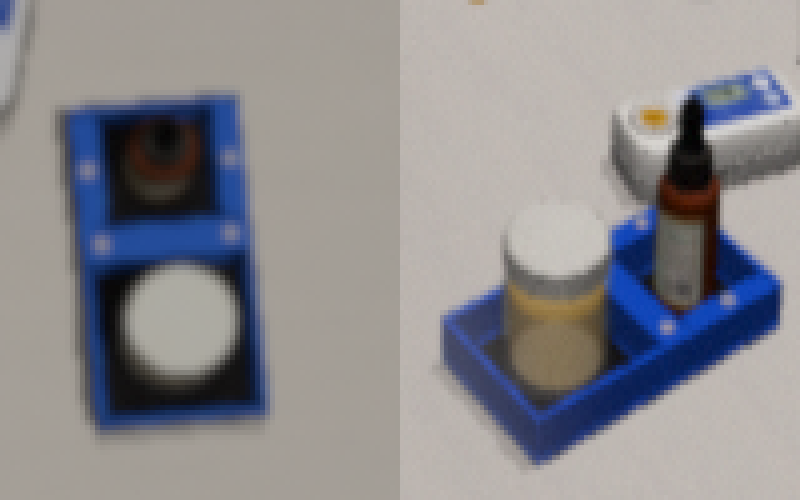

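Both items stand upright and centred. The lid is at top px (356.4,244), where (356.1,243.7) was predicted, and the teat is at (353.4,206.6), where (353.3,205.8) was predicted. The gripper is clear, so I hand in.

```bash
python3 -c "
from cell import manip, optics, telemetry
print(manip.sign_off())"
```

```text
the job is handed in; nothing more can be done
None
```

The dropper bottle stands upright in the back pocket and the white-lidded jar in the front pocket, both released, and the job was handed in at about 17 s; the sign-off returned no verdict.

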